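# Find the bite point of the bench lever punch and set its pointer

## Task

Gently press the grey lever of the green bench punch down by its black pad until its resistance firms up (the punch has met the blank inside), hold it there for a second without ever pushing with more than 20 N, then let it spring all the way back up. Then set the red pointer at the punch's side to the travel at which the lever began to firm up, and leave it standing there; leave the other things on the bench alone.

Things in the scene. Friction and masses are not known exactly. Their poses are not given: they have to be found in the camera images.
- punch: green bench lever punch, bolted down: base plate 270 x 210 x 12 mm, head 100 x 120 mm in plan, 220 mm high. Origin on the bench top under the head's middle, z up. The lever sticks out along its -x (towards the robot); the red pointer is on its -y side. The hinge line of both runs along its y, 150 mm above the bench, at x = 0. Place and yaw vary.
- lever (a joint): lever travel (rad): 0 = up, 0.45 rad above level, held by a light return spring; grows as pressed down; range ends at 1.0. The spring takes about 2 N at the pad at the top, rising evenly to about 4 N at 0.85 rad. At a hidden travel of 0.28 to 0.85 rad, new each time, it firms up (no hard stop): each further N at the pad then gives only 0.0024 rad, 0.45 mm.
- lever_pad (a point): middle of the top face of the black pad at the lever's free end, 190 mm from the hinge line, 12 mm above the lever's centre line (square to it), at the punch's y = 0. Pad 50 mm along the lever, 44 mm wide, 20 mm thick. Turns with the lever: -x points out along it, z is square to the pad.
- pointer (a joint): travel of the red pointer (rad), same hinge line and scale as lever: 0 = up, 0.45 rad above level; grows as its tab is pushed down; range 0 to 1.0; starts at 0 to 0.12. No spring: it stays where left; about 2 N at the tab moves it. The right setting is the lever travel where firmness began.
- pointer_tab (a point): centre of the red tab at the pointer's free end, 190 mm from the hinge line, at the punch's y = -130 mm. Tab 30 mm along the pointer, 16 mm thick (along y), 24 mm tall, so its top is 12 mm above this point, square to the pointer; -x points out along it. At equal travel pointer and lever are parallel and tab top and pad top are level. Push it down, or pinch its 16 mm.
- collar: brass ring 40 mm across, 14 mm high, lying on the punch's base plate to the left of the lever; bystander, origin at its underside
- wrench: steel wrench 180 mm long lying on the bench left of the punch; bystander, origin under its middle
- screwdriver: yellow screwdriver 200 mm long lying right of the punch; bystander, origin under its middle
- hammer: hammer 260 mm long lying at the left; bystander, origin under its middle
- spray_can: blue can, 66 mm across, 190 mm high, standing at the right; bystander, origin at its underside
- offcut: steel offcut 90 x 50 x 10 mm lying at the right; bystander, origin at its underside
- disc: copper disc 70 mm across, 8 mm thick, lying at the right; bystander, origin at its underside

How it is judged:
By the outcome, as a careful person would: the job done as asked, in the order asked, and still so for the second after the job is handed in, with the robot touching nothing.
It also fails if it takes over 54 s, if anything falls off the work surface, if the arm or the gripper's body presses on something with over 40 N, if the wrist force passes 120 N, or if a joint passes its speed limit or range.

## Robot

A 6-joint arm with a two-finger parallel gripper is mounted at the origin on the work surface. World frame = base frame: x ahead of the robot, y to its left, z up, the work surface at z = 0. Lengths are in m, angles in rad, forces in N, time in s.
With the tool pointing down it reaches from about 0.325 to 0.875 m from the base axis. Payload 4.4 kg.
Tool frame: the origin (TCP) lies at the very end of the fingers, on their centre line; the grasp point (between the pads) lies 19 mm behind it; z points along the fingers, y is the direction in which the jaws open and shut (so a half turn about z gives the same grasp; the last joint's range is limited). The gripper opens to 85 mm and grips with 20 to 120 N. Pads are 22 mm wide; open, the fingers measure 114 mm over their backs; the gripper's body (76 mm by 85 mm) begins 54 mm behind the grasp point. The pads swing forward as they close: fully open they stand 13 mm farther back than shut.
Start: joints at [1.018, 0.207, 1.542, -0, 1.393, -0.15], TCP at [0.225, 0.529, 0.231] pointing down, gripper open.
Joint ranges: [-2.73, 2.73], [-0.86, 2.22], [0.23, 2.46], [-1.11, 4.25], [0.08, 2.63], [-2.82, 2.82]. Speed limits (rad/s): [2.79, 2.79, 3.14, 3.14, 3.14, 3.14].

## Interface

Orientations are given as a rotation vector (axis times angle).
In Python, from station import read_state, imaging, ticket gives the robot as it stands.
- The arm moves only by the tool arm_command, never from a script. Its argument "motion" is one flat list of numbers, 7 for each row, row after row: the shift along the tool's x, y, z in cm, then the turn, a rotation vector about the tool's x, y, z in degrees, then the opening, from 0 (shut) to 1 (fully open). In form: [dx, dy, dz, wx, wy, wz, gripper, dx, dy, dz, wx, wy, wz, gripper, ...]. A call has 1 to 20 rows; each row is the pose to reach, as a shift and turn from the pose commanded when the call began, along the tool's axes at that moment; what a row does not reach only later rows make up. A row lasts 1/12 s, in which the tool goes at most 41.7 mm and 7.16 degrees, less where a joint would pass 70% of its speed; a pose out of reach is approached as far as the arm can. A call with a gripper value outside its range is refused whole. The fingers move at their own pace and stop on an object; "grip_force" is the grip in N (left out, the last holds). Time passes only in rows, so rows that repeat a pose let the fingers close. It gives the time, the measured TCP pose, the force and the opening at its end, in the units of the state.
- read_state(): the state, without advancing time (a new reading comes with each control period).
- imaging.read_camera(name): name is "scene" or "side" or "wrist"; returns a dict with "pixels" (384x512x3 uint8, red, green, blue), "z_map" (384x512 float32, m along the optical axis (not along the pixel's ray), 0 where there is no reading), "fx", "fy", "cx", "cy" (pixels), "k1" (the pictures are not rectified: a ray, as slopes to the right and down, at radius r is drawn at 1 + k1 r^2 times it, then the intrinsics apply), "pose" (4x4, takes a point from camera to world coordinates); the wrist camera has in their place "mount" (4x4, takes a point from camera to tool coordinates, whose origin is the TCP and whose axes are the flange's). Camera axes: x right, y down, z forward; pixel columns grow to the right and rows downward; lengths in m; the calibration is good to about 2 mm. A picture is of the moment at which its call begins: read the wrist's pose just before it.
- ticket.finish_job(): hands the job in, once; it reports no verdict.
The state is a dict: "clock": time; "joints": joint angles; "joint_velocities": joint speeds; "tau": joint torques, N m; "eef_pos": TCP position; "ee_rot": TCP orientation; "contact_force": force on the tool from outside, world axes, zero at the start; "torque": the same for the moment, N m; "gripper_width": opening from 0.0 (shut) to 1.0 (fully open).
Only numpy, scipy, OpenCV 4.12 (cv2) and the standard library are available. Lean on these libraries where they do the work, as an engineer would, in place of code of your own. Each camera call takes 0.05 s, during which the arm holds its last target. There are 200 camera calls.

## Working session

There is one attempt and no reset: what is moved stays moved. The work goes in short steps, Python scripts to look and compute and a tool call to move; the robot and the scene stay as the last step left them, time stands still between calls to the robot, and variables do not carry over. Pictures are saved under pics/ and viewed, about 8 in all and at most 12, crops included, and the job is handed in when it is done.

Besides the shell and the picture viewer there is one more tool, called after "Call:" as a command line: name --argument value ..., lists and objects as JSON in quotes. arm_command: Moves the arm, as the interface text tells. Its arguments: {"type":"object","properties":{"motion":{"type":"array","items":{"type":"number"}},"grip_force":{"type":"number"}},"required":["motion"]}

```bash
ls; mkdir -p pics; python3 - <<'E'
from station import read_state, imaging
import cv2,numpy as np
s=read_state()
for k in s: print(k,np.round(s[k],3))
ims=[]
for n in("scene","side"):
    d=imaging.read_camera(n); np.savez(n+".npz",**d)
    cv2.imwrite(f"pics/{n}0.png",d["pixels"][:,:,::-1]); print(n,d["fx"],d["cx"],d["cy"],d["k1"],np.round(d["pose"],3).tolist())
E
```

```text
pics
clock 0.0
joints [ 1.018  0.207  1.543 -0.     1.394 -0.151]
joint_velocities [-0.002 -0.     0.003  0.    -0.001  0.001]
tau [ 0.0000e+00 -3.8303e+01 -2.9160e+01 -0.0000e+00  1.0000e-02 -0.0000e+00]
eef_pos [0.224 0.529 0.23 ]
ee_rot [-6.270e-01 -3.078e+00  3.000e-03]
contact_force [-0.011 -0.291  0.155]
torque [-0.052  0.049 -0.013]
gripper_width 1.002
scene 387.664817502751 263.75875378641564 191.53833814159242 -0.049949782147331055 [[-0.845, 0.319, -0.429, 1.142], [0.534, 0.524, -0.663, 0.839], [0.014, -0.79, -0.613, 1.008], [0.0, 0.0, 0.0, 1.0]]
side 454.682978342725 258.6271197148977 197.31459316839184 -0.1419408877678656 [[0.796, -0.42, 0.436, -0.101], [-0.605, -0.527, 0.597, -0.907], [-0.022, -0.739, -0.674, 1.154], [0.0, 0.0, 0.0, 1.0]]
```

View pics/scene0.png

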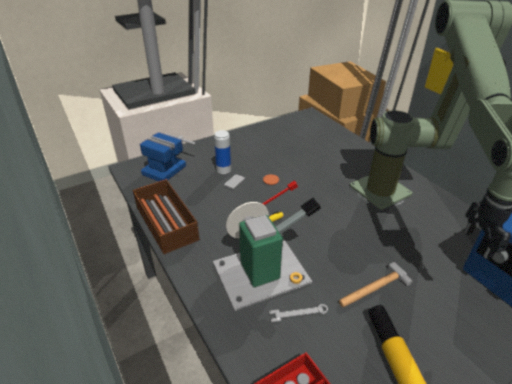

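View pics/side0.png

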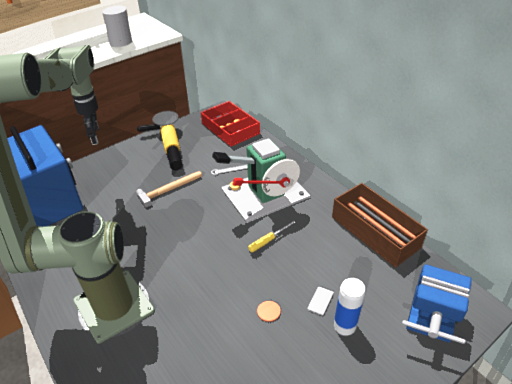

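The scene view shows the head at about (262,250), the pad at (311,207) and the tab at (292,186). In the side view the pad is at (221,158) and the tab at (238,182). Next I'll deproject these and fit the punch.

```bash
cat > h.py <<'E'
import numpy as np,cv2
def rays(d):
    h,w=d["z_map"].shape
    u,v=np.meshgrid(np.arange(w),np.arange(h))
    K=np.array([[d["fx"],0,d["cx"]],[0,d["fy"],d["cy"]],[0,0,1]],float)
    p=np.stack([u,v],-1).reshape(-1,1,2).astype(float)
    # r from undistorted slopes: cv2 radial model, k1 only
    return cv2.undistortPoints(p,K,np.array([float(d["k1"]),0,0,0])).reshape(h,w,2)
def cloud(d,pose=None):
    r=rays(d);z=d["z_map"][...,None]
    c=np.concatenate([r*z,z],-1)
    P=d["pose"] if pose is None else pose
    return c@P[:3,:3].T+P[:3,3]
E
python3 - <<'E'
from h import *
A=[]
for n in("scene","side"):
    d=dict(np.load(n+".npz"));X=cloud(d);im=d["pixels"].astype(int)
    ok=d["z_map"]>0
    R,G,B=im[...,0],im[...,1],im[...,2]
    reg=ok&(abs(X[...,0]-.6)<.3)&(abs(X[...,1])<.35)
    red=reg&(R>130)&(G<60)&(B<60)&(X[...,2]>.1)&(X[...,2]<.3)
    x=X[red];print(n,"red",len(x),x.min(0).round(3),x.max(0).round(3))
    blk=reg&(R<60)&(X[...,2]>.17)&(X[...,2]<.3)
    x=X[blk];print("blk",len(x),np.median(x,0).round(3),x.min(0).round(3),x.max(0).round(3))
    top=reg&(X[...,2]>.205)&(X[...,2]<.235)&(abs(R-G)<30)&(R>100)
    x=X[top];print("top",len(x),x.mean(0).round(3))
    gr=reg&(G>R+20)&(X[...,2]>.03)&(X[...,2]<.23)
    x=X[gr];print("green",len(x),cv2.minAreaRect(x[:,:2].astype(np.float32)*1000), x[:,2].max())
    A.append(x)
    pl=reg&(X[...,2]>.007)&(X[...,2]<.018)&(R>120)&(abs(R-B)<40)
    x=X[pl];print("plate",len(x),cv2.minAreaRect(x[:,:2].astype(np.float32)*1000),np.median(x[:,2]));A.append(x)
    fl=reg&(abs(X[...,2])<.01);print("floor z",np.median(X[fl][:,2]))
    pts={"scene":[(311,207),(313,203),(292,186),(278,195),(268,203),(262,226)],"side":[(221,158),(238,182),(260,182),(285,182),(265,148)]}[n]
    for u,v in pts: print((u,v),X[v,u].round(3),im[v,u])
    c=cv2.resize(d["pixels"][(140 if n=="scene" else 120):(310 if n=="scene" else 230),(200 if n=="scene" else 190):(350 if n=="scene" else 330)],None,fx=5,fy=5,interpolation=cv2.INTER_CUBIC)[:600]
    cv2.imwrite(f"pics/{n}_crop.png",cv2.resize(c,None,fx=.7 if n=="scene" else 1,fy=.7 if n=="scene" else 1)[:,:,::-1])
print(cv2.minAreaRect(np.r_[A[0],A[2]][:,:2].astype(np.float32)*1000),cv2.minAreaRect(np.r_[A[1],A[3]][:,:2].astype(np.float32)*1000))
E
```

```text
scene red 101 [ 0.487 -0.002  0.182] [0.599 0.026 0.242]
blk 568 [0.682 0.159 0.197] [0.498 0.07  0.17 ] [0.745 0.184 0.254]
top 717 [0.668 0.107 0.217]
green 1669 ((685.1255493164062, 120.84224700927734), (121.56021881103516, 108.11766815185547), 81.41944122314453) 0.20871358274656404
plate 2535 ((662.16650390625, -15.432281494140625), (706.6753540039062, 270.12127685546875), 81.52545166015625) 0.01112175371605717
floor z -8.492569284701545e-05
(311, 207) [0.526 0.154 0.244] [25 26 27]
(313, 203) [0.512 0.146 0.249] [18 18 24]
(292, 186) [0.501 0.021 0.23 ] [143  28  28]
(278, 195) [0.548 0.009 0.203] [141  40  39]
(268, 203) [ 0.463 -0.178 -0.001] [95 72 71]
(262, 226) [0.684 0.125 0.219] [174 173 173]
side red 160 [ 0.473 -0.019  0.135] [0.681 0.017 0.242]
blk 262 [0.53  0.124 0.231] [0.488 0.052 0.171] [0.721 0.165 0.256]
top 507 [0.662 0.093 0.216]
green 650 ((678.4874877929688, 117.28019714355469), (125.75900268554688, 101.00178527832031), 82.34184265136719) 0.2182480327412738
plate 1505 ((597.1513061523438, 1.2606201171875), (574.61279296875, 695.8182983398438), 2.365739345550537) 0.011545382713264107
floor z -9.742547842717109e-05
(221, 158) [0.501 0.121 0.253] [29 28 29]
(238, 182) [0.49  0.01  0.229] [149  33  31]
(260, 182) [0.568 0.    0.194] [156  33  31]
(285, 182) [ 0.662 -0.014  0.154] [160 164 167]
(265, 148) [0.673 0.109 0.221] [249 248 249]
((683.5321655273438, 117.52334594726562), (127.6395034790039, 110.98330688476562), 82.25352478027344) ((597.1513061523438, 1.2606201171875), (574.61279296875, 695.8182983398438), 2.365739345550537)
```

```bash
cat >> h.py <<'E'
from scipy.spatial.transform import Rotation as Ro
def rel(s,pt,Rt):
    """tool-frame shift (cm) and turn (deg) from the state pose to world pt, Rt"""
    R=Ro.from_rotvec(s["ee_rot"])
    return (R.inv().apply(np.asarray(pt)-s["eef_pos"])*100).round(2),(R.inv()*Rt).as_rotvec(degrees=True).round(2)
E
python3 - <<'E'
from h import *
from station import read_state
Xp=[]
for n in("scene","side"):
    d=dict(np.load(n+".npz"));X=cloud(d);im=d["pixels"].astype(int);R,G,B=im[...,0],im[...,1],im[...,2]
    m=((d["z_map"]>0)&(np.hypot(X[...,0]-.68,X[...,1]-.118)<.19)&(X[...,2]>.007)&(X[...,2]<.017)&(R>110)&(abs(R-B)<25)).astype(np.uint8)
    m=cv2.morphologyEx(m,cv2.MORPH_OPEN,np.ones((3,3)))>0
    x=X[m];Xp.append(x);print(n,len(x),cv2.minAreaRect(x[:,:2].astype(np.float32)*1000))
print(cv2.minAreaRect(np.concatenate(Xp)[:,:2].astype(np.float32)*1000))
s=read_state();R=Ro.from_rotvec(s["ee_rot"]);print(R.as_matrix().round(3))
yaw=np.radians(-8)
for sg in(1,-1):
    x=sg*np.array([np.cos(yaw),np.sin(yaw),0]);z=np.array([0,0,-1.]);Rt=Ro.from_matrix(np.c_[x,np.cross(z,x),z])
    print(sg,rel(s,[.518-.0,.141,.33],Rt))
E
```

```text
scene 2272 ((682.8501586914062, 118.8156967163086), (214.42254638671875, 270.93365478515625), 81.27054595947266)
side 1105 ((674.5655517578125, 105.93396759033203), (189.80104064941406, 271.85205078125), 80.65996551513672)
((679.0802001953125, 117.9221420288086), (217.16629028320312, 277.0672912597656), 81.5918960571289)
[[-0.92   0.391 -0.001]
 [ 0.391  0.92  -0.002]
 [ 0.    -0.002 -1.   ]]
1 (array([-42.17, -24.22,  -9.94]), array([-5.0000e-02,  1.7000e-01,  1.6498e+02]))
-1 (array([-42.17, -24.22,  -9.94]), array([ -0.12,  -0.03, -15.02]))
```

View pics/side_crop.png

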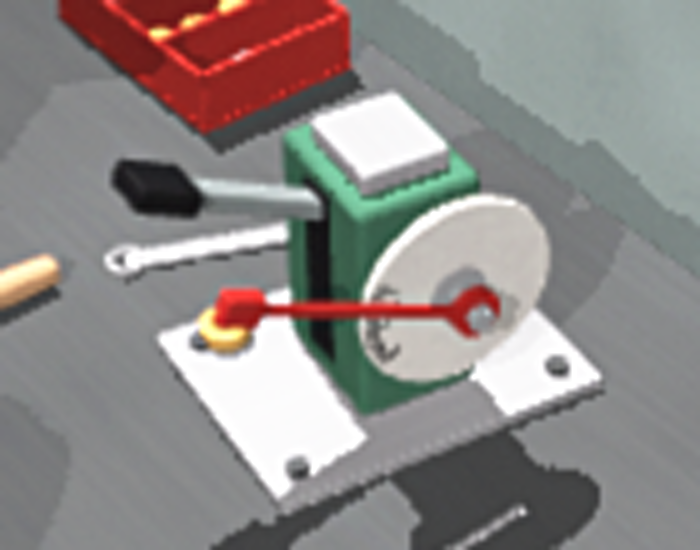

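The side crop shows the black pad at upper left, the red tab and pointer in front of the white dial, and the collar below the tab. The plate fit gives an origin of (0.683, 0.119) and a yaw of about -8.7°. I'll move to hover over the pad with the gripper shut.

Call:
arm_command --motion '[-42,-24,-10,0,0,-15.7,0,-42,-24,-10,0,0,-15.7,0,-42,-24,-10,0,0,-15.7,0,-42,-24,-10,0,0,-15.7,0,-42,-24,-10,0,0,-15.7,0,-42,-24,-10,0,0,-15.7,0,-42,-24,-10,0,0,-15.7,0,-42,-24,-10,0,0,-15.7,0,-42,-24,-10,0,0,-15.7,0,-42,-24,-10,0,0,-15.7,0,-42,-24,-10,0,0,-15.7,0,-42,-24,-10,0,0,-15.7,0,-42,-24,-10,0,0,-15.7,0,-42,-24,-10,0,0,-15.7,0,-42,-24,-10,0,0,-15.7,0,-42,-24,-10,0,0,-15.7,0,-42,-24,-10,0,0,-15.7,0,-42,-24,-10,0,0,-15.7,0]' --grip_force 30

```text
clock: 1.6
eef_pos: [0.5167, 0.1453, 0.331]
ee_rot: [-0.197, -3.135, -0.0]
contact_force: [-0.5, -0.7, -0.4]
gripper_width: 0.002
```

```bash
python3 - <<'E'
from h import *
from station import read_state,imaging
s=read_state()
for k in("clock","eef_pos","contact_force","gripper_width"):print(k,np.round(s[k],4))
d=imaging.read_camera("wrist");T=np.eye(4);T[:3,:3]=Ro.from_rotvec(s["ee_rot"]).as_matrix();T[:3,3]=s["eef_pos"]
print(T.round(3).tolist())
d["pose"]=T@d["mount"];np.savez("wrist.npz",**d)
cv2.imwrite("pics/w0.png",d["pixels"][:,:,::-1])
o=np.array([.683,.1187]);y=np.radians(-8.7);M=np.array([[np.cos(y),np.sin(y)],[-np.sin(y),np.cos(y)]])
X=cloud(d);im=d["pixels"].astype(int);R,G,B=im[...,0],im[...,1],im[...,2]
P=X.copy();P[...,:2]=(X[...,:2]-o)@M.T
ok=d["z_map"]>.05
for nm,m in(("red",(R>100)&(G<70)&(B<70)&(P[...,2]>.1)),("blk",(R<60)&(G<60)&(P[...,2]>.2)&(P[...,2]<.265)&(P[...,0]<-.12)&(abs(P[...,1])<.05)),("green",(G>R+20)&(P[...,2]>.03))):
    x=P[m&ok];print(nm,len(x),np.percentile(x,[1,50,99],axis=0).round(4).tolist() if len(x) else 0)
E
```

```text
clock 1.6
eef_pos [0.5167 0.1453 0.331 ]
contact_force [-0.4589 -0.7239 -0.415 ]
gripper_width 0.0019
[[-0.992, 0.125, -0.001, 0.517], [0.125, 0.992, 0.0, 0.145], [0.001, -0.0, -1.0, 0.331], [0.0, 0.0, 0.0, 1.0]]
red 1750 [[-0.1876, -0.1359, 0.1616], [-0.1457, -0.1278, 0.2198], [0.0039, -0.1221, 0.2419]]
blk 2180 [[-0.1918, -0.0201, 0.2349], [-0.1721, -0.0046, 0.2452], [-0.1446, 0.0177, 0.2533]]
green 3162 [[-0.0482, -0.0564, 0.0318], [-0.0466, -0.032, 0.1163], [-0.0424, 0.0569, 0.2014]]
```

View pics/w0.png

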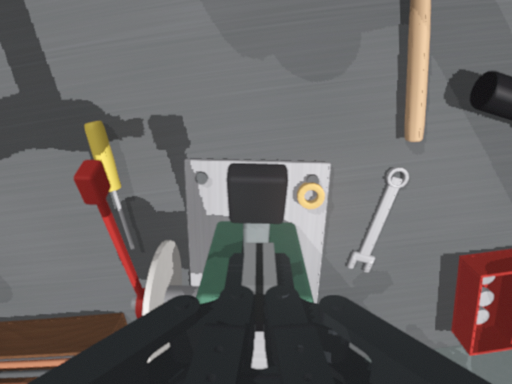

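The wrist view shows the pad centred at about (258,190) and the tab at (92,182), matching the pose model to within about 3 mm. I'll descend to just above the pad and correct the yaw.

Call:
arm_command --motion '[0.2,-0.1,4,0,0,1.4,0,0.2,-0.1,6,0,0,1.4,0,0.2,-0.1,7.3,0,0,1.4,0,0.2,-0.1,7.3,0,0,1.4,0,0.2,-0.1,7.3,0,0,1.4,0,0.2,-0.1,7.3,0,0,1.4,0]'

```text
clock: 2.15
eef_pos: [0.5161, 0.1438, 0.2596]
ee_rot: [0.238, 3.13, 0.001]
contact_force: [0.5, 0.1, -0.2]
gripper_width: -0.001
```

Call:
arm_command --motion '[0.1,0,0.5,0,0,0,0,0.2,0,1.0,0,0,0,0,0.2,0,1.3,0,0,0,0,0.2,0,1.5,0,0,0,0,0.2,0,1.5,0,0,0,0,0.2,0,1.5,0,0,0,0]'

```text
clock: 2.65
eef_pos: [0.5136, 0.1437, 0.2435]
ee_rot: [0.239, 3.132, 0.0]
contact_force: [-0.3, -0.5, 2.1]
gripper_width: -0.005
```

Call:
arm_command --motion '[0.2,0,0.6,0,0,0,0,0.4,0,1.2,0,0,0,0,0.6,0,1.8,0,0,0,0,0.7,0,2.4,0,0,0,0,0.8,0,3.0,0,0,0,0,0.9,0,3.5,0,0,0,0,1,0,3.8,0,0,0,0,1,0,3.8,0,0,0,0,1,0,3.8,0,0,0,0]'

```text
clock: 3.4
eef_pos: [0.5034, 0.145, 0.2051]
ee_rot: [-0.239, -3.132, 0.001]
contact_force: [-2.4, -0.3, 2.7]
gripper_width: 0.001
```

Call:
arm_command --motion '[0,0,0.25,0,0,0,0,0,0,0.5,0,0,0,0,0,0,0.5,0,0,0,0,0,0,0.5,0,0,0,0]'

```text
clock: 3.73
eef_pos: [0.5038, 0.1452, 0.2003]
ee_rot: [0.239, 3.132, 0.0]
contact_force: [-0.9, 0.5, 1.9]
gripper_width: -0.001
```

Call:
arm_command --motion '[0,0,0.25,0,0,0,0,0,0,0.5,0,0,0,0,0,0,0.5,0,0,0,0,0,0,0.5,0,0,0,0]'

```text
clock: 4.07
eef_pos: [0.5035, 0.1452, 0.195]
ee_rot: [-0.239, -3.132, -0.0]
contact_force: [-1.6, 0.7, 2.5]
gripper_width: -0.003
```

Call:
arm_command --motion '[0,0,0.25,0,0,0,0,0,0,0.5,0,0,0,0,0,0,0.5,0,0,0,0,0,0,0.5,0,0,0,0]'

```text
clock: 4.4
eef_pos: [0.5035, 0.1452, 0.19]
ee_rot: [-0.239, -3.132, -0.0]
contact_force: [-0.8, 0.5, 2.7]
gripper_width: 0.0
```

Call:
arm_command --motion '[0,0,0.25,0,0,0,0,0,0,0.5,0,0,0,0,0,0,0.5,0,0,0,0,0,0,0.5,0,0,0,0]'

```text
clock: 4.73
eef_pos: [0.5035, 0.1452, 0.185]
ee_rot: [-0.239, -3.132, 0.0]
contact_force: [-0.8, 1.3, 2.8]
gripper_width: 0.0
```

Call:
arm_command --motion '[0,0,0.25,0,0,0,0,0,0,0.5,0,0,0,0,0,0,0.5,0,0,0,0,0,0,0.5,0,0,0,0]'

```text
clock: 5.07
eef_pos: [0.5035, 0.1451, 0.18]
ee_rot: [-0.239, -3.132, 0.0]
contact_force: [-1.3, 0.6, 2.7]
gripper_width: -0.001
```

Call:
arm_command --motion '[0,0,0.25,0,0,0,0,0,0,0.5,0,0,0,0,0,0,0.5,0,0,0,0,0,0,0.5,0,0,0,0]'

```text
clock: 5.4
eef_pos: [0.5035, 0.1452, 0.175]
ee_rot: [-0.239, -3.132, 0.0]
contact_force: [-1.3, 1.4, 2.3]
gripper_width: -0.002
```

Call:
arm_command --motion '[0,0,0.25,0,0,0,0,0,0,0.5,0,0,0,0,0,0,0.5,0,0,0,0,0,0,0.5,0,0,0,0]'

```text
clock: 5.73
eef_pos: [0.5035, 0.1452, 0.1701]
ee_rot: [-0.239, -3.132, -0.0]
contact_force: [-0.9, -0.2, 3.1]
gripper_width: 0.002
```

Call:
arm_command --motion '[0,0,0.25,0,0,0,0,0,0,0.5,0,0,0,0,0,0,0.5,0,0,0,0,0,0,0.5,0,0,0,0]'

```text
clock: 6.07
eef_pos: [0.5035, 0.1452, 0.1651]
ee_rot: [-0.239, -3.132, -0.0]
contact_force: [-1.1, 0.2, 2.2]
gripper_width: 0.004
```

Call:
arm_command --motion '[0,0,0.25,0,0,0,0,0,0,0.5,0,0,0,0,0,0,0.5,0,0,0,0,0,0,0.5,0,0,0,0]'

```text
clock: 6.4
eef_pos: [0.5036, 0.1452, 0.1602]
ee_rot: [-0.239, -3.132, -0.0]
contact_force: [-2.2, 0.5, 2.4]
gripper_width: 0.002
```

Call:
arm_command --motion '[0,0,0.25,0,0,0,0,0,0,0.5,0,0,0,0,0,0,0.5,0,0,0,0,0,0,0.5,0,0,0,0]'

```text
clock: 6.73
eef_pos: [0.5037, 0.1452, 0.1552]
ee_rot: [0.239, 3.132, 0.0]
contact_force: [-1.8, -0.0, 3.2]
gripper_width: 0.001
```

Call:
arm_command --motion '[0,0,0.25,0,0,0,0,0,0,0.5,0,0,0,0,0,0,0.5,0,0,0,0,0,0,0.5,0,0,0,0]'

```text
clock: 7.07
eef_pos: [0.5037, 0.1452, 0.1502]
ee_rot: [0.239, 3.132, 0.0]
contact_force: [-1.7, 0.8, 3.5]
gripper_width: 0.001
```

Call:
arm_command --motion '[0,0,0.25,0,0,0,0,0,0,0.5,0,0,0,0,0,0,0.5,0,0,0,0,0,0,0.5,0,0,0,0]'

```text
clock: 7.4
eef_pos: [0.5038, 0.1451, 0.1452]
ee_rot: [0.239, 3.132, 0.0]
contact_force: [0.1, 1.6, 3.6]
gripper_width: -0.004
```

Call:
arm_command --motion '[0,0,0.25,0,0,0,0,0,0,0.5,0,0,0,0,0,0,0.5,0,0,0,0,0,0,0.5,0,0,0,0]'

```text
clock: 7.73
eef_pos: [0.5039, 0.1451, 0.1403]
ee_rot: [0.239, 3.132, 0.0]
contact_force: [0.3, -0.1, 3.7]
gripper_width: 0.001
```

Call:
arm_command --motion '[0,0,0.25,0,0,0,0,0,0,0.5,0,0,0,0,0,0,0.5,0,0,0,0,0,0,0.5,0,0,0,0]'

```text
clock: 8.07
eef_pos: [0.504, 0.1451, 0.1353]
ee_rot: [0.239, 3.132, -0.0]
contact_force: [0.7, -1.0, 2.6]
gripper_width: -0.001
```

Call:
arm_command --motion '[0,0,0.25,0,0,0,0,0,0,0.5,0,0,0,0,0,0,0.5,0,0,0,0,0,0,0.5,0,0,0,0]'

```text
clock: 8.4
eef_pos: [0.5037, 0.1451, 0.1302]
ee_rot: [0.239, 3.132, -0.0]
contact_force: [0.6, -0.4, 3.7]
gripper_width: 0.003
```

Call:
arm_command --motion '[0,0,0.25,0,0,0,0,0,0,0.5,0,0,0,0,0,0,0.5,0,0,0,0,0,0,0.5,0,0,0,0]'

```text
clock: 8.73
eef_pos: [0.5034, 0.1451, 0.125]
ee_rot: [-0.239, -3.132, 0.0]
contact_force: [1.2, -0.1, 3.3]
gripper_width: -0.001
```

Call:
arm_command --motion '[0,0,0.25,0,0,0,0,0,0,0.5,0,0,0,0,0,0,0.5,0,0,0,0,0,0,0.5,0,0,0,0]'

```text
clock: 9.07
eef_pos: [0.5033, 0.1451, 0.12]
ee_rot: [-0.239, -3.132, 0.0]
contact_force: [1.5, -0.4, 4.7]
gripper_width: 0.003
```

Call:
arm_command --motion '[0,0,0.15,0,0,0,0,0,0,0.3,0,0,0,0,0,0,0.3,0,0,0,0,0,0,0.3,0,0,0,0]'

```text
clock: 9.4
eef_pos: [0.5036, 0.1452, 0.1172]
ee_rot: [-0.239, -3.132, 0.0]
contact_force: [0.2, -0.7, 4.1]
gripper_width: 0.003
```

Call:
arm_command --motion '[0,0,0.15,0,0,0,0,0,0,0.3,0,0,0,0,0,0,0.3,0,0,0,0,0,0,0.3,0,0,0,0]'

```text
clock: 9.73
eef_pos: [0.504, 0.1451, 0.115]
ee_rot: [0.239, 3.132, -0.0]
contact_force: [1.5, -1.8, 6.7]
gripper_width: 0.001
```

Call:
arm_command --motion '[0,0,0.1,0,0,0,0,0,0,0.2,0,0,0,0,0,0,0.2,0,0,0,0,0,0,0.2,0,0,0,0]'

```text
clock: 10.07
eef_pos: [0.5043, 0.1451, 0.1136]
ee_rot: [0.239, 3.131, -0.0]
contact_force: [-1.3, -1.1, 9.7]
gripper_width: -0.003
```

Call:
arm_command --motion '[0,0,0,0,0,0,0,0,0,0,0,0,0,0]'

```text
clock: 10.23
eef_pos: [0.5043, 0.1451, 0.1136]
ee_rot: [0.239, 3.131, -0.0]
contact_force: [-1.2, -1.2, 10.8]
gripper_width: 0.004
```

Call:
arm_command --motion '[0,0,0.1,0,0,0,0,0,0,0.1,0,0,0,0,0,0,0.1,0,0,0,0,0,0,0.1,0,0,0,0]'

```text
clock: 10.57
eef_pos: [0.5044, 0.1451, 0.1129]
ee_rot: [0.239, 3.131, -0.0]
contact_force: [-0.5, -2.0, 11.3]
gripper_width: -0.0
```

Call:
arm_command --motion '[0,0,0,0,0,0,0,0,0,0,0,0,0,0,0,0,0,0,0,0,0]'

```text
clock: 10.82
eef_pos: [0.5044, 0.1451, 0.1129]
ee_rot: [0.238, 3.131, -0.0]
contact_force: [-1.4, -1.9, 10.8]
gripper_width: 0.003
```

Call:
arm_command --motion '[0,0,0,0,0,0,0,0,0,0,0,0,0,0,0,0,0,0,0,0,0]'

```text
clock: 11.07
eef_pos: [0.5044, 0.1451, 0.1129]
ee_rot: [0.238, 3.131, -0.0]
contact_force: [-1.3, -1.3, 12.2]
gripper_width: -0.0
```

Call:
arm_command --motion '[0,0,0,0,0,0,0,0,0,0,0,0,0,0,0,0,0,0,0,0,0]'

```text
clock: 11.32
eef_pos: [0.5044, 0.1451, 0.1129]
ee_rot: [0.239, 3.131, -0.0]
contact_force: [-0.3, -1.4, 11.4]
gripper_width: -0.001
```

Call:
arm_command --motion '[0,0,0,0,0,0,0,0,0,0,0,0,0,0,0,0,0,0,0,0,0]'

```text
clock: 11.57
eef_pos: [0.5044, 0.1451, 0.1129]
ee_rot: [0.239, 3.131, -0.0]
contact_force: [-0.5, -1.0, 11.3]
gripper_width: 0.001
```

Call:
arm_command --motion '[0,0,0,0,0,0,0,0,0,0,0,0,0,0,0,0,0,0,0,0,0]'

```text
clock: 11.82
eef_pos: [0.5044, 0.1451, 0.1129]
ee_rot: [0.238, 3.131, -0.0]
contact_force: [-0.7, -1.8, 11.8]
gripper_width: 0.001
```

```bash
python3 - <<'E'
from station import imaging
from h import *
for n in("side","scene"):
    d=imaging.read_camera(n);np.savez(n+"_press.npz",**d)
E
```

```text
(no output)
```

Mean force during the hold was about 11.5 N at z=0.1129. The points past the knee extrapolate to a tip height of z≈0.1160 at punch x=-0.1805. Now I'll let the lever rise with the finger.

Call:
arm_command --motion '[0,0,-0.3,0,0,0,0,0,0,-1,0,0,0,0,0,0,-2,0,0,0,0,0,0,-3,0,0,0,0,0,0,-4,0,0,0,0,0,0,-5,0,0,0,0,0,0,-6,0,0,0,0,0,0,-7,0,0,0,0,0,0,-8,0,0,0,0,0,0,-9,0,0,0,0,0,0,-10,0,0,0,0,0,0,-11,0,0,0,0,0,0,-12,0,0,0,0,0,0,-13,0,0,0,0,0,0,-14,0,0,0,0,0,0,-16,0,0,0,0,0,0,-18,0,0,0,0,0,0,-19,0,0,0,0,0,0,-19,0,0,0,0,0,0,-19,0,0,0,0]'

```text
clock: 13.58
eef_pos: [0.5033, 0.1452, 0.3012]
ee_rot: [-0.239, -3.132, -0.0]
contact_force: [-0.2, 0.2, -0.7]
gripper_width: 0.003
```

```bash
cat >> h.py <<'E'
o=np.array([.683,.1187]);_y=np.radians(-8.7);M=np.array([[np.cos(_y),np.sin(_y)],[-np.sin(_y),np.cos(_y)]])
def topunch(X):
    P=X.copy();P[...,:2]=(X[...,:2]-o)@M.T;return P
def target(s,px,py,z):
    p=M.T@np.array([px,py])+o
    x=-M[0];x=np.r_[x,0];zz=np.array([0,0,-1.])
    return rel(s,np.r_[p,z],Ro.from_matrix(np.c_[x,np.cross(zz,x),zz]))
E
python3 - <<'E'
from h import *
from station import read_state,imaging
s=read_state()
print(s["clock"],topunch(s["eef_pos"]),s["contact_force"])
for px,z in((-.172,.31),(-.172,.265)):print(target(s,px,-.1295,z))
d=imaging.read_camera("wrist");T=np.eye(4);T[:3,:3]=Ro.from_rotvec(s["ee_rot"]).as_matrix();T[:3,3]=s["eef_pos"]
d["pose"]=T@d["mount"]
P=topunch(cloud(d));im=d["pixels"].astype(int);R,G,B=im[...,0],im[...,1],im[...,2]
ok=d["z_map"]>.05
for nm,m in(("tab",(R>100)&(G<70)&(B<70)&(P[...,2]>.1)&(P[...,0]<-.15)),("blk",(R<60)&(G<60)&(P[...,2]>.1)&(P[...,2]<.28)&(P[...,0]<-.12)&(abs(P[...,1])<.05))):
    x=P[m&ok];print(nm,len(x),np.percentile(x,[1,50,99],axis=0).round(4).tolist())
    cx=np.median(x[:,1]);q=x[abs(x[:,1]-cx)<.006];print(np.polyfit(q[:,0],q[:,2],1))
E
```

```text
13.5833 [-0.18162622 -0.00096042  0.30117039] [-0.17615415  0.22833377 -0.69768332]
(array([ -0.97, -12.85,  -0.88]), array([ 0.  , -0.03, -0.02]))
(array([ -0.97, -12.85,   3.62]), array([ 0.  , -0.03, -0.02]))
tab 1017 [[-0.188, -0.1362, 0.2179], [-0.1778, -0.1281, 0.2356], [-0.1534, -0.1221, 0.2421]]
[0.07913688 0.24834594]
blk 1489 [[-0.1919, -0.0206, 0.2355], [-0.1688, -0.01, 0.2458], [-0.1473, 0.0186, 0.2534]]
[-0.22166729  0.20852247]
```

The lever is back at its starting height. Now I'll move over the tab.

Call:
arm_command --motion '[-0.5,-4,-0.8,0,0,0,0,-1,-8,-0.8,0,0,0,0,-1,-11.5,-0.8,0,0,0,0,-1,-12.8,-0.8,0,0,0,0,-1,-12.8,1,0,0,0,0,-1,-12.8,3,0,0,0,0,-1,-12.8,4.5,0,0,0,0,-1,-12.8,4.5,0,0,0,0,-1,-12.8,4.5,0,0,0,0,-1,-12.8,4.5,0,0,0,0]'

```text
clock: 14.47
eef_pos: [0.494, 0.0172, 0.2562]
ee_rot: [-0.239, -3.132, -0.0]
contact_force: [0.5, -0.4, 0.5]
gripper_width: 0.001
```

```bash
python3 - <<'E'
from h import *
from station import read_state
s=read_state()
print(s["clock"],topunch(s["eef_pos"]),s["contact_force"])
for px,z in((-.185,.2),(-.192,.16),(-.188,.12)):print(target(s,px,-.1295,z))
E
```

```text
14.4667 [-0.17144684 -0.12888104  0.25624568] [ 0.52349155 -0.44748549  0.46856467]
(array([ 1.35, -0.06,  5.63]), array([ 0.  , -0.04, -0.01]))
(array([ 2.05, -0.06,  9.63]), array([ 0.  , -0.04, -0.01]))
(array([ 1.65, -0.06, 13.63]), array([ 0.  , -0.04, -0.01]))
```

Call:
arm_command --motion '[0.2,0,1,0,0,0,0,0.4,0,2,0,0,0,0,0.8,0,3,0,0,0,0,1,0,4,0,0,0,0,1.2,0,5,0,0,0,0,1.5,0,6,0,0,0,0,1.7,0,7,0,0,0,0,1.8,0,7.8,0,0,0,0,1.9,0,8.6,0,0,0,0,2,0,9.4,0,0,0,0,2,0,10.2,0,0,0,0,2,0,11,0,0,0,0,1.9,0,11.6,0,0,0,0,1.8,0,12.2,0,0,0,0,1.7,0,12.6,0,0,0,0,1.7,0,12.9,0,0,0,0,1.7,0,13.2,0,0,0,0,1.7,0,13.2,0,0,0,0,1.7,0,13.2,0,0,0,0]'

```text
clock: 16.05
eef_pos: [0.4777, 0.0196, 0.1243]
ee_rot: [0.239, 3.132, -0.0]
contact_force: [-1.0, -0.7, 0.4]
gripper_width: 0.0
```

```bash
python3 - <<'E'
from h import *
from station import read_state
s=read_state()
print(s["clock"],topunch(s["eef_pos"]),s["contact_force"],target(s,-.188,-.1295,.114))
E
```

```text
16.05 [-0.18794743 -0.12902559  0.12433771] [-0.95668091 -0.7434596   0.35985925] (array([ 0.01, -0.05,  1.03]), array([-0.  ,  0.05, -0.02]))
```

Call:
arm_command --motion '[0,0,0.2,0,0,0,0,0,0,0.4,0,0,0,0,0,0,0.6,0,0,0,0,0,0,0.7,0,0,0,0,0,0,0.8,0,0,0,0]'

```text
clock: 16.47
eef_pos: [0.4777, 0.0196, 0.1164]
ee_rot: [0.239, 3.132, -0.0]
contact_force: [1.2, -0.5, 1.9]
gripper_width: -0.001
```

Call:
arm_command --motion '[0,0,0,0,0,0,0]'

```text
clock: 16.55
eef_pos: [0.4773, 0.0197, 0.1162]
ee_rot: [0.239, 3.132, -0.0]
contact_force: [-0.5, -0.1, 0.7]
gripper_width: 0.003
```

```bash
python3 - <<'E'
from h import *
from station import read_state,imaging
s=read_state()
print(s["clock"],topunch(s["eef_pos"]),s["contact_force"],target(s,-.188,-.1295,.114))
d=imaging.read_camera("side");np.savez("side_p.npz",**d);e=dict(np.load("side_press.npz"))
f=lambda q:cv2.resize(q["pixels"][130:230,200:330],None,fx=5,fy=5,interpolation=cv2.INTER_CUBIC)[:,:,::-1]
cv2.imwrite("pics/p1.png",f(d))
P=topunch(cloud(d));im=d["pixels"].astype(int);R,G,B=im[...,0],im[...,1],im[...,2]
m=(R>100)&(G<70)&(B<70)&(abs(P[...,1]+.125)<.03)&(P[...,2]>.05)&(P[...,0]<.02)&(P[...,0]>-.25)
ro=P[m&(P[...,0]>-.16)&(P[...,0]<-.03)];print(len(ro),np.polyfit(ro[:,0],ro[:,2],1))
E
```

```text
16.55 [-0.18834461 -0.12900719  0.1161946 ] [-0.51408477 -0.14548592  0.74531019] (array([-0.03, -0.05,  0.22]), array([-0.  ,  0.  , -0.03]))
59 [0.24119183 0.15100434]
```

View pics/p1.png

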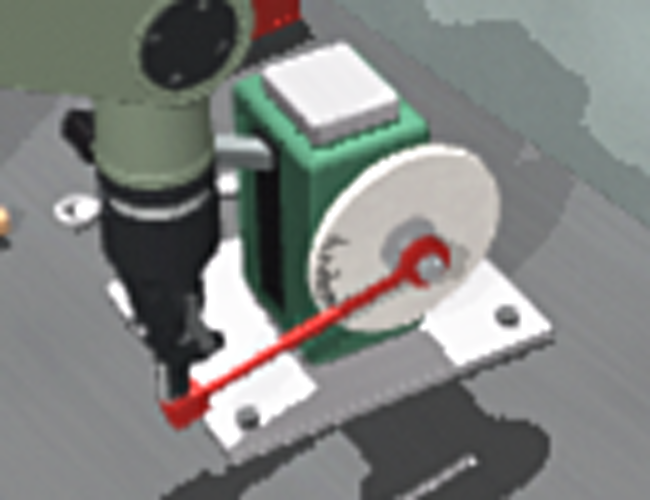

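The crop shows the finger on the red tab at about (185,405). The pointer slope gives roughly 0.69 rad, so 2.2 mm remains.

Call:
arm_command --motion '[0,0,0.1,0,0,0,0,0,0,0.2,0,0,0,0,0,0,0.22,0,0,0,0,0,0,0.22,0,0,0,0,0,0,0.22,0,0,0,0]'

```text
clock: 17.02
eef_pos: [0.4771, 0.0197, 0.114]
ee_rot: [-0.239, -3.132, -0.0]
contact_force: [0.6, -0.2, 1.6]
gripper_width: -0.002
```

```bash
python3 - <<'E'
from h import *
from station import read_state
s=read_state();print(s["clock"],topunch(s["eef_pos"]),s["contact_force"],target(s,-.188,-.1295,.114))
E
```

```text
17.0167 [-0.18856973 -0.1289788   0.11395341] [ 0.61458339 -0.19054061  1.55121846] (array([-0.06, -0.05, -0.  ]), array([ 0.  , -0.03, -0.02]))
```

Call:
arm_command --motion '[0,0,-0.5,0,0,0,0,0,0,-2,0,0,0,0,0,0,-5,0,0,0,0,0,0,-9,0,0,0,0,0,0,-13,0,0,0,0,0,0,-17,0,0,0,0,0,0,-20,0,0,0,0,0,0,-22,0,0,0,0,-5,0,-22,0,0,0,0,-5,0,-22,0,0,0,0,-5,0,-22,0,0,0,0,-5,0,-22,0,0,0,0]'

```text
clock: 18.02
eef_pos: [0.5259, 0.0122, 0.3328]
ee_rot: [-0.239, -3.129, -0.0]
contact_force: [-0.8, 0.3, -0.3]
gripper_width: 0.002
```

```bash
python3 - <<'E'
from h import *
from station import read_state,imaging
s=read_state();print(s["clock"],topunch(s["eef_pos"]),s["contact_force"])
D={}
for n in("side","scene","wrist"):
    d=imaging.read_camera(n)
    if n=="wrist":
        T=np.eye(4);T[:3,:3]=Ro.from_rotvec(s["ee_rot"]).as_matrix();T[:3,3]=s["eef_pos"];d["pose"]=T@d["mount"]
    D[n+"_end"]=d
D|={n:dict(np.load(n+".npz")) for n in("side_press","scene_press")}
for n,d in D.items():
    P=topunch(cloud(d));im=d["pixels"].astype(int);R,G,B=im[...,0],im[...,1],im[...,2];ok=d["z_map"]>0
    m=ok&(R>90)&(G<70)&(B<70)&(abs(P[...,1]+.125)<.03)&(P[...,2]>.05)&(P[...,0]<-.03)&(P[...,0]>-.25)
    ro=P[m&(P[...,0]>-.16)]
    if len(ro)>9:
        t=.45-np.arctan2(ro[:,2]-.15,-ro[:,0]);c=np.polyfit(ro[:,0],ro[:,2],1)
        print(n,"pointer",len(ro),"t hinge",np.median(t).round(3),"t slope",(.45+np.arctan(c[0])).round(3))
    b=P[ok&(R<65)&(abs(P[...,1])<.03)&(P[...,2]>.06)&(P[...,2]<.28)&(P[...,0]<-.14)&(P[...,0]>-.215)]
    if len(b):print(n,"black",len(b),np.percentile(b,[1,50,99],axis=0).round(3).tolist())
    g=P[ok&(abs(R-B)<20)&(R>80)&(abs(P[...,1])<.014)&(P[...,2]>.06)&(P[...,2]<.26)&(P[...,0]<-.055)&(P[...,0]>-.15)]
    if len(g)>9:c=np.polyfit(g[:,0],g[:,2],1);print(n,"lever",len(g),"t slope",(.45+np.arctan(c[0])).round(3),"mid z",g.mean(0).round(3))
d=D["side_end"];cv2.imwrite("pics/end.png",cv2.resize(d["pixels"][110:270,180:340],None,fx=3.7,fy=3.7,interpolation=cv2.INTER_CUBIC)[:,:,::-1])
E
```

```text
18.0167 [-0.13918512 -0.12905019  0.33278925] [-0.78537187  0.28823016 -0.29615605]
side_end pointer 61 t hinge 0.677 t slope 0.127
side_end black 149 [[-0.196, -0.026, 0.222], [-0.175, -0.011, 0.243], [-0.146, 0.019, 0.255]]
side_end lever 142 t slope -0.014 mid z [-0.1   -0.006  0.202]
scene_end pointer 37 t hinge 0.698 t slope 0.736
scene_end black 217 [[-0.186, -0.022, 0.221], [-0.163, 0.007, 0.241], [-0.141, 0.023, 0.254]]
scene_end lever 234 t slope 0.003 mid z [-0.098  0.003  0.205]
wrist_end pointer 143 t hinge 0.655 t slope 0.714
wrist_end black 3961 [[-0.191, -0.023, 0.228], [-0.171, -0.005, 0.245], [-0.143, 0.019, 0.254]]
wrist_end lever 2015 t slope -0.009 mid z [-0.102 -0.003  0.208]
side_press pointer 84 t hinge 0.02 t slope 0.039
side_press black 280 [[-0.214, -0.03, 0.094], [-0.196, -0.017, 0.167], [-0.157, 0.014, 0.278]]
side_press lever 120 t slope 0.706 mid z [-0.094 -0.003  0.13 ]
scene_press pointer 73 t hinge -0.003 t slope 0.035
scene_press black 483 [[-0.203, -0.025, 0.093], [-0.166, 0.012, 0.183], [-0.142, 0.03, 0.279]]
scene_press lever 146 t slope 0.704 mid z [-0.11   0.004  0.123]
```

View pics/end.png

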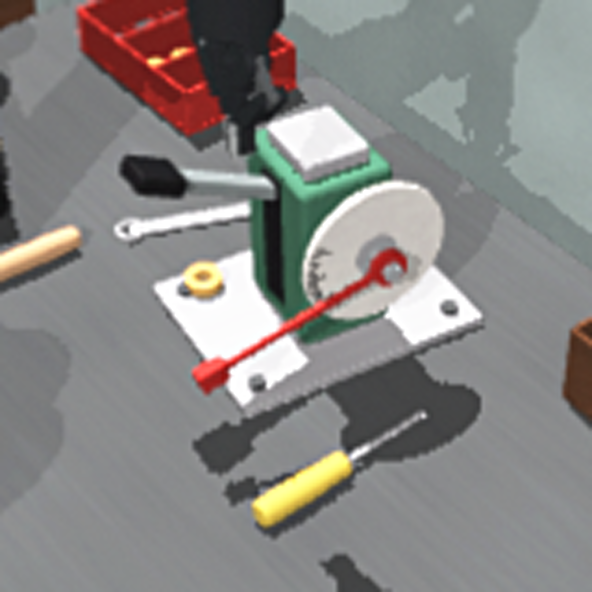

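The pointer stands free at the lower left (tab at (210,375) in the crop), the lever is up and the bystanders look unmoved. One more robust check of the pointer angle before handing in.

```bash
python3 - <<'E'
from h import *
from station import read_state,imaging
from scipy.optimize import least_squares
def fit(q):
    r=least_squares(lambda p:p[0]*q[:,0]+p[1]-q[:,2],[.25,.15],loss="cauchy",f_scale=.002).x
    return (.45+np.arctan(r[0])).round(3),r.round(4)
def sel(n,d,s=None):
    if n=="wrist":
        T=np.eye(4);T[:3,:3]=Ro.from_rotvec(s["ee_rot"]).as_matrix();T[:3,3]=s["eef_pos"];d["pose"]=T@d["mount"]
    P=topunch(cloud(d));R,G,B=np.moveaxis(d["pixels"].astype(int),-1,0)
    m=(d["z_map"]>0)&(R>90)&(G<70)&(B<70)&(abs(P[...,1]+.125)<.02)&(P[...,2]>.05)&(P[...,0]<-.02)&(P[...,0]>-.25)
    return P[m]
for n in("wrist","side","scene"):
    q=[]
    for _ in range(5):
        s=read_state();q.append(sel(n,imaging.read_camera(n),s))
    q=np.concatenate(q);ro=q[q[:,0]>-.16];tab=q[q[:,0]<-.165]
    print(n,len(ro),fit(ro),"tab",len(tab),np.percentile(tab,[2,50,98],axis=0).round(4).tolist())
for n in("side_p","side","scene"):
    q=sel(n,dict(np.load(n+".npz")));print("ref",n,fit(q[q[:,0]>-.155]))
print(read_state()["clock"])
E
```

```text
wrist 737 (np.float64(0.707), array([0.2631, 0.1541])) tab 506 [[-0.1972, -0.1378, 0.1033], [-0.1758, -0.1324, 0.1113], [-0.1656, -0.1226, 0.1168]]
side 319 (np.float64(0.706), array([0.2622, 0.1527])) tab 207 [[-0.2003, -0.1423, 0.0923], [-0.1837, -0.1373, 0.1062], [-0.1689, -0.1143, 0.5052]]
scene 187 (np.float64(0.716), array([0.2722, 0.1529])) tab 184 [[-0.1926, -0.139, 0.0995], [-0.175, -0.127, 0.1117], [-0.1651, -0.1212, 0.1174]]
ref side_p (np.float64(0.686), array([0.2401, 0.1511]))
ref side (np.float64(0.05), array([-0.4231,  0.1533]))
ref scene (np.float64(0.026), array([-0.4518,  0.1528]))
18.9167
```

```bash
python3 -c "
from station import ticket;print(ticket.finish_job())"
```

```text
the job is handed in; nothing more can be done
None
```

The job is done and handed in at about 19 s on the robot's clock. The punch was pressed, held and released, and the red pointer is set at about 0.71 rad.

- **Press:** I pushed the lever down by its pad in small steps until it firmed up. I then held it there for more than 1 s at about 11.5 N; the highest reading was 12.2 N. The lever then rose with the finger, and the cameras showed it back at its starting position.
- **Pointer:** The force readings put the start of firmness at about 0.70–0.72 rad of travel. I pushed the tab down to the matching contact height and backed the gripper clear.
- **Last checks:** With the arm clear, the three cameras read the pointer at 0.706, 0.707 and 0.716 rad. The lever's slope in the images taken during the hold suggests firmness began slightly earlier, at about 0.69 rad. That differs by about 0.01–0.02 rad, roughly the image noise, so I kept the contact-based setting.
- **Other things on the bench:** I touched nothing else. In the last picture, the collar, wrench and screwdriver look unmoved.

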